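# Sort the mixed jars and bottles into their racks

### The arm

A 6-joint arm with a two-finger parallel gripper is mounted at the origin on the work surface. World frame = base frame: x ahead of the robot, y to its left, z up, the work surface at z = 0. Lengths are in m, angles in rad, forces in N, time in s.
With the tool pointing down it reaches from about 0.35 to 0.775 m from the base axis. Payload 5.5 kg.
Tool frame: the origin (TCP) lies between the finger pads; the fingertips stand 11 mm ahead of it and the grasp point (between the pads) lies 8 mm behind it (tips_ahead is the distance from the TCP to the fingertips, in m); z points along the fingers, y is the line along which they close (so a half turn about z gives the same grasp; the last joint's range is limited). The gripper opens to 85 mm and grips with 20 to 120 N. Pads are 22 mm wide; open, the fingers measure 114 mm over their backs; the gripper's body (76 mm by 85 mm) begins 54 mm behind the grasp point. The pads swing forward as they close: fully open they stand 13 mm farther back than shut.
Start: joints at [-1.334, 0.313, 0.046, 1.304, 0, 1.431], TCP at [0.212, -0.535, 0.242] pointing down, gripper open.
Joint ranges: [-2.76, 2.76], [-0.86, 1.69], [-1.03, 1.26], [-2.2, 2.34], [-1.47, 1.5], [-3.14, 3.14]. Speed limits (rad/s): [2.57, 2.57, 3.14, 3.14, 3.14, 3.14].

### API

Orientations are given as a unit quaternion [w, x, y, z].
In Python, from workcell import * gives the robot as it stands. The module is installed in compiled form; this text tells all that it offers.
- The arm moves only by the tool jog_arm, never from a script. Its argument "moves" is a list of rows, each an object with "fingers": the closure, from 0 (fully open) to 1 (shut); "slide": the shift along the tool's x, y, z in mm, a list of three; "angular": the turn, a rotation vector about the tool's x, y, z in degrees, a list of three. A call has 1 to 10 rows; each row is the pose to reach, as a shift and turn from the pose commanded when the call began, along the tool's axes at that moment; what a row does not reach only later rows make up. A row lasts 1/12 s, in which the tool goes at most 41.7 mm and 7.16 degrees, less where a joint would pass 70% of its speed; a pose out of reach is approached as far as the arm can. A call with a gripper value outside its range is refused whole. The fingers move at their own pace and stop on an object; "squeeze" is the grip in N (left out, the last holds). Time passes only in rows, so rows that repeat a pose let the fingers close. It gives the time, the measured TCP pose, the force, the opening and the grip force at its end, in the units of the state.
- get_state(): the state, without advancing time (a new reading comes with each control period).
- read_camera(name): name is "scene" or "top" or "wrist"; returns a dict with "color" (384x512x3 uint8, red, green, blue), "fovy" (degrees; the focal length in pixels is half the picture's height over the tangent of half this angle, whatever the lens; pixels are square), "cx", "cy" (the principal point, pixels), "world_from_camera" (4x4, takes a point from camera to world coordinates); the wrist camera has in their place "tool_from_camera" (4x4, takes a point from camera to tool coordinates, whose origin is the TCP and whose axes are the flange's). Camera axes: x right, y down, z forward; pixel columns grow to the right and rows downward; lengths in m; the calibration is good to about 2 mm. The wrist camera is an equidistant fisheye: a pixel r from the principal point sees the ray r / f radians off the axis. A picture is of the moment at which its call begins: read the wrist's pose just before it. There is no depth.
- hand_in(): hands the job in; it is judged then, once.
Trained networks look in a picture, given as the dict that the camera call returned (one of the last four; its "shot" number tells which), for a name from the list of things; names that differ only in an ending like _2 or _b are one class to them, and where a whole thing is asked for, a point or a joint stands for the part that bears it (a point fixed in the world has none). Each returns a list of dicts, best first, with "p" (0 to 1); they miss things now and then, are a little off and sometimes report something else, mostly with a low value. They report only what shows in the picture. A call takes as long as a camera call.
- look_for(target, picture): "point" ([column, row] in pixels, amid what is visible of it).
- tip_of(target, picture): "point" ([column, row] in pixels: a listed point, or the origin of a listed thing).
The state is a dict: "clock": time; "joint_pos": joint angles; "qvel": joint speeds; "tau": joint torques, N m; "tcp_pos": TCP position; "orientation": TCP orientation; "wrist_force": force on the tool from outside, world axes, zero at the start; "ft_torque": the same for the moment, N m; "finger_gap": finger opening in m; "grip_force": force on a finger pad.
Only numpy, scipy, OpenCV 4.12 (cv2) and the standard library are available. Lean on these libraries where they do the work, as an engineer would, in place of code of your own. Each camera call takes 0.05 s, during which the arm holds its last target. There are 200 camera calls.

### The job

Put away the five containers standing on the bench: the two yellow-lidded specimen jars into the blue rack and the two blue-capped dilution bottles into the green wire rack, one to a well or cell, and the brown glass solvent bottle into the grey spill tray. Set each down gently, not dropped, so that it stands upright on the floor of its rack or tray, and leave the jar and the brown bottle that are already put away where they are.

Things in the scene. Friction and masses are not known exactly. Their poses are not given: they have to be found in the camera images.
- jar_tall: Tall specimen jar, frosted white plastic with a yellow screw lid and a thin orange band round it, standing on the bench, about 90 g; sizes in mm: body of diameter 42, screw lid of diameter 48 at the top, 16 high; whole height 90, origin at the centre of its underside, z up its axis. Loose.
- jar_short: Short specimen jar, the same but lower, yellow screw lid, standing on the bench, about 60 g; sizes in mm: body of diameter 42, screw lid of diameter 48 at the top, 16 high; whole height 68, origin at the centre of its underside, z up its axis. Loose.
- bottle_large: Large dilution bottle, white plastic with a pale blue label and a blue screw cap, standing on the bench, about 130 g; sizes in mm: body of diameter 46 up to 66 high, narrowing to a neck of diameter 32 from 76 high, then the cap, diameter 38 and 22 high, at the top; whole height 104, origin at the centre of its underside, z up its axis. Loose.
- bottle_small: Small dilution bottle, the same but lower, blue screw cap, standing on the bench, about 90 g; sizes in mm: body of diameter 46 up to 46 high, narrowing to a neck of diameter 32 from 56 high, then the cap, diameter 38 and 22 high, at the top; whole height 84, origin at the centre of its underside, z up its axis. Loose.
- amber_bottle: Solvent bottle of brown glass with a black screw cap and white label, standing on the bench, about 190 g; sizes in mm: body of diameter 54 up to 54 high, narrowing to a neck of diameter 25 from 71 high, then the cap, diameter 30 and 20 high, at the top; whole height 100, origin at the centre of its underside, z up its axis. Loose.
- jar_rack: Blue plastic rack for specimen jars, a row of three open square wells along its y axis; fixed to the bench. Outside 70 (x) by 202 (y), 32 high, walls 4 thick, floor 4 thick; wells 62 x 62 centred at y = -66, 0 and +66 (x = 0). Origin at the centre of its underside, on the bench; z up. The well at y = +66 already holds a jar, the other two are empty. Sizes in mm.
- wire_rack: Green coated-wire rack for dilution bottles, a row of three open square cells along its y axis, all empty; fixed to the bench. Outside 72 (x) by 208 (y), 36 high, of wire 4 thick; cells 64 x 64 clear, centred at y = -68, 0 and +68 (x = 0), each with a floor 4 above the bench. Origin at the centre of its underside; z up. Sizes in mm.
- spill_tray: Dark grey plastic spill tray for solvent bottles, open, without partitions; fixed to the bench. Outside 110 (x) by 200 (y) (118 by 207 at its lip), 24 high, walls 4 thick, floor 4 thick. Origin at the centre of its underside; z up. Its +y half already holds a larger brown bottle at about y = +57; the -y half is empty. Sizes in mm.
- filed_jar: Specimen jar that is already in the blue rack, in the well at the rack's y = +66 mm; looks like the tall jar (lid diameter 48 mm, 90 mm high). Origin at the centre of its underside. It stays where it is.
- filed_amber: Larger brown glass bottle with a black cap that already stands in the grey spill tray, at the tray's y = +57 mm; body diameter 62 mm, 120 mm high. Origin at the centre of its underside. It stays where it is.

How it is judged:
By the outcome, as a careful person would: the job done as asked, in the order asked, and still so for the second after the job is handed in, with the robot touching nothing.
It also fails if it takes over 118 s, if anything falls off the work surface, if the arm or the gripper's body presses on something with over 40 N, if the wrist force passes 120 N, or if a joint passes its speed limit or range.

## Working session

There is one attempt and no reset: what is moved stays moved. The work goes in short steps, Python scripts to look and compute and a tool call to move; the robot and the scene stay as the last step left them, time stands still between calls to the robot, and variables do not carry over. Pictures are saved under pics/ and viewed, at most 14 in all, crops included, and the job is handed in when it is done.

Besides the shell and the picture viewer there is one more tool, called after "Request:" in YAML: its name, and indented under it one key for each argument. jog_arm: Moves the arm, as the interface text tells. Its arguments: {"type":"object","properties":{"moves":{"type":"array","items":{"type":"object","properties":{"fingers":{"type":"number"},"slide":{"type":"array","items":{"type":"number"}},"angular":{"type":"array","items":{"type":"number"}}}}},"squeeze":{"type":"number"}},"required":["moves"]}

```bash
mkdir -p pics; cat > h.py <<'E'
from workcell import *
import numpy as np, cv2
from scipy.spatial.transform import Rotation as R
def ray(c,uv):
    f=c["color"].shape[0]/2/np.tan(np.radians(c["fovy"])/2)
    M=np.array(c["world_from_camera"]); d=np.array([(uv[0]-c["cx"])/f,(uv[1]-c["cy"])/f,1.])
    return M[:3,3],M[:3,:3]@d
def onz(c,uv,z):
    o,d=ray(c,uv); return o+d*(z-o[2])/d[2]
def px(c,P):
    f=c["color"].shape[0]/2/np.tan(np.radians(c["fovy"])/2)
    M=np.array(c["world_from_camera"]); p=M[:3,:3].T@(np.array(P)-M[:3,3]); return np.array([c["cx"]+f*p[0]/p[2],c["cy"]+f*p[1]/p[2]])
def save(c,n,s=1): cv2.imwrite(n,cv2.resize(c["color"][:,:,::-1],None,fx=s,fy=s))
E
python3 - <<'E'
from h import *
s=get_state(); print(s)
names="jar_tall jar_short bottle_large bottle_small amber_bottle jar_rack wire_rack spill_tray filed_jar filed_amber".split()
for cn in("top","scene"):
    c=read_camera(cn); save(c,f"pics/{cn}.png",1.5); print(cn,np.round(c["world_from_camera"],3).tolist(),c["fovy"])
    for n in names:
        print(n,[(np.round(d["point"],1).tolist(),round(d["p"],2),np.round(onz(c,d["point"],0)[:2],3).tolist()) for d in tip_of(n,c)[:3]])
E
```

```text
{'clock': 0.0, 'joint_pos': array([-1.33360507e+00,  3.13961895e-01,  4.50184482e-02,  1.30357619e+00,
       -4.16618021e-05,  1.43118508e+00]), 'qvel': array([ 0.00018801,  0.001184  , -0.00036384,  0.0002538 ,  0.00027257,
        0.00181552]), 'tau': array([ 2.46293930e-04, -4.80621636e+01,  2.98536444e+01,  1.95150857e-02,
       -1.58455787e-04,  3.93500528e-06]), 'tcp_pos': array([ 0.21143438, -0.53421629,  0.24144688]), 'orientation': array([-8.59615383e-04,  9.82304549e-01,  1.87288626e-01, -6.28296596e-05]), 'wrist_force': array([ 1.22910551,  0.19575611, -0.70945835]), 'ft_torque': array([0.01429488, 0.06323543, 0.04690594]), 'grip_force': 0.0, 'finger_gap': 0.08533219407591802}
top [[-0.007, -0.991, 0.13, 0.385], [-1.0, 0.007, -0.003, 0.044], [0.002, -0.13, -0.991, 0.872], [0.0, 0.0, 0.0, 1.0]] 52.631023331953294
jar_tall [([401.0, 224.1], 0.88, [0.419, -0.288])]
jar_short [([333.7, 209.5], 0.72, [0.453, -0.138])]
bottle_large [([210.0, 216.0], 0.8, [0.44, 0.14])]
bottle_small [([271.3, 208.3], 0.8, [0.456, 0.002])]
amber_bottle [([159.7, 225.3], 0.6, [0.42, 0.253])]
jar_
[... 222 characters left out ...]
 [[0.466, 0.522, -0.715, 1.38], [0.885, -0.29, 0.365, -0.411], [-0.016, -0.802, -0.597, 0.764], [0.0, 0.0, 0.0, 1.0]] 42.20533993876994
jar_tall [([115.3, 210.5], 0.68, [0.418, -0.279])]
jar_short [([176.8, 202.7], 0.91, [0.461, -0.138])]
bottle_large [([269.6, 165.6], 0.64, [0.434, 0.137])]
bottle_small [([225.9, 181.4], 0.84, [0.441, 0.004])]
amber_bottle [([304.6, 150.7], 0.79, [0.419, 0.258])]
jar_rack [([148.8, 242.8], 0.62, [0.563, -0.244])]
wire_rack [([262.2, 222.8], 0.73, [0.626, 0.008])]
spill_tray [([341.0, 188.5], 0.79, [0.608, 0.244])]
filed_jar [([180.1, 233.0], 0.64, [0.567, -0.171])]
filed_amber [([357.8, 178.4], 0.91, [0.594, 0.307]), ([177.6, 201.5], 0.19, [0.458, -0.135])]
```

View pics/top.png

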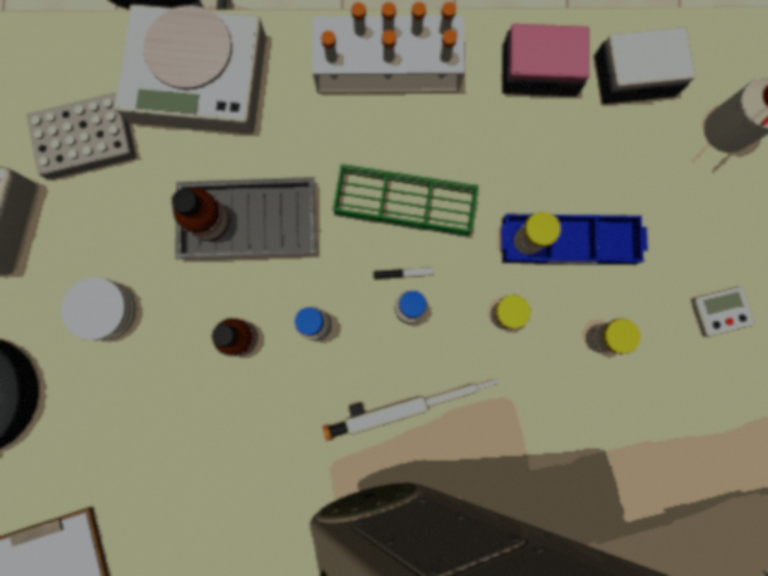

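View pics/scene.png

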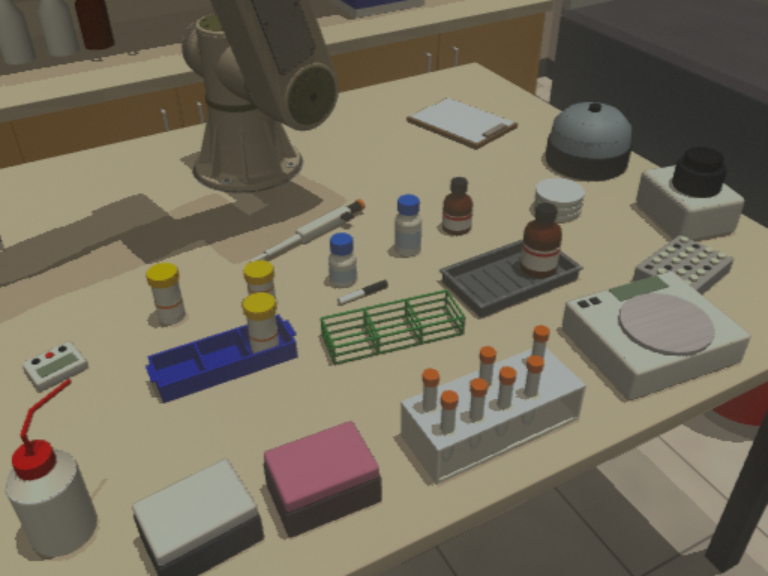

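```bash
cat > m.py <<'E'
from h import *
from scipy.optimize import least_squares
c=read_camera("top"); hsv=cv2.cvtColor(c["color"],cv2.COLOR_RGB2HSV)
vis=c["color"].copy()
def hull(P): return cv2.convexHull(np.array([px(c,p) for p in P],np.float32))
def cen(h): m=cv2.moments(h); return np.array([m["m10"],m["m01"]])/m["m00"]
t=np.linspace(0,2*np.pi,40,endpoint=False)
def cyl(x,y,r,z0,z1): return hull([[x+r*np.cos(a),y+r*np.sin(a),z] for z in(z0,z1) for a in t])
def blob(h0,h1,s,v,near):
    m=cv2.inRange(hsv,(h0,s,v),(h1,255,255)); n,l,st,ce=cv2.connectedComponentsWithStats(m)
    i=min((i for i in range(1,n) if st[i,4]>60),key=lambda i:np.hypot(*(ce[i]-near))); return l==i,ce[i],st[i,4]
for n,hr,near,r,z0,z1 in [("jar_tall",(22,35,120,80),(414,224),.024,.074,.09),("jar_short",(22,35,120,80),(342,208),.024,.052,.068),
  ("bottle_large",(98,118,120,60),(207,214),.019,.082,.104),("bottle_small",(98,118,120,60),(275,203),.019,.062,.084),("filed_jar",(22,35,120,80),(362,153),.024,.078,.094)]:
    m,ce,a=blob(*hr,near)
    p=least_squares(lambda p:cen(cyl(p[0],p[1],r,z0,z1))-ce,onz(c,ce,z1)[:2]).x
    h=cyl(*p,r,z0,z1); print(n,p.round(4),"area",a,cv2.contourArea(h)); cv2.polylines(vis,[h.astype(int)],1,(255,0,255))
def box(p,lx,ly,h):
    q=R.from_euler("z",p[2]); return hull([q.apply([a*lx/2,b*ly/2,z])+[p[0],p[1],0] for z in(0,h) for a in(-1,1) for b in(-1,1)])
def rect(h): 
    (x,y),(w,hh),a=cv2.minAreaRect(h); a=a if w>hh else a+90; a=(a+90)%180-90; return np.array([x,y,a])
for n,hr,near,s,g in [("jar_rack",(112,128,120,30),(382,160),(.07,.202,.032),(.565,-.245,0)),("wire_rack",(50,90,90,25),(270,133),(.072,.208,.036),(.624,.007,0))]:
    m,ce,a=blob(*hr,near)
    if n=="jar_rack": m=cv2.morphologyEx(m.astype(np.uint8),cv2.MORPH_OPEN,np.ones((15,3)))  # drop end tab
    pts=np.argwhere(m)[:,::-1].astype(np.float32); tr=rect(cv2.convexHull(pts))
    p=least_squares(lambda p:rect(box(p,*s))-tr,g,diff_step=1e-3).x
    print(n,p.round(4),cv2.minAreaRect(pts)[1],cv2.minAreaRect(box(p,*s))[1]); cv2.polylines(vis,[box(p,*s).astype(int)],1,(255,0,255))
for p in [(.6,.242,0)]:
    cv2.polylines(vis,[box(p,.11,.2,.024).astype(int)],1,(255,0,255))
p=(.421,.255); cv2.polylines(vis,[cyl(*p,.015,.08,.1).astype(int)],1,(255,0,255));cv2.polylines(vis,[cyl(*p,.027,0,.054).astype(int)],1,(0,255,255))
cv2.imwrite("pics/fit.png",cv2.resize(vis[100:245,90:440,::-1],None,fx=2.28,fy=2.28,interpolation=cv2.INTER_NEAREST))
E
python3 m.py
```

```text
jar_tall [ 0.4163 -0.2834] area 445 516.4568615660537
jar_short [ 0.4519 -0.142 ] area 418 451.39795523765497
bottle_large [0.4385 0.1384] area 262 310.0953053071862
bottle_small [ 0.4622 -0.0014] area 242 285.87072916701436
filed_jar [ 0.5645 -0.1806] area 410 476.5502312600147
jar_rack [ 0.5645 -0.2457  0.    ] (95.19564056396484, 30.3311824798584) (33.511505126953125, 95.86302947998047)
wire_rack [ 0.6249  0.0051 -0.    ] (93.21326446533203, 33.99708557128906) (35.33969497680664, 94.3932113647461)
```

View pics/fit.png

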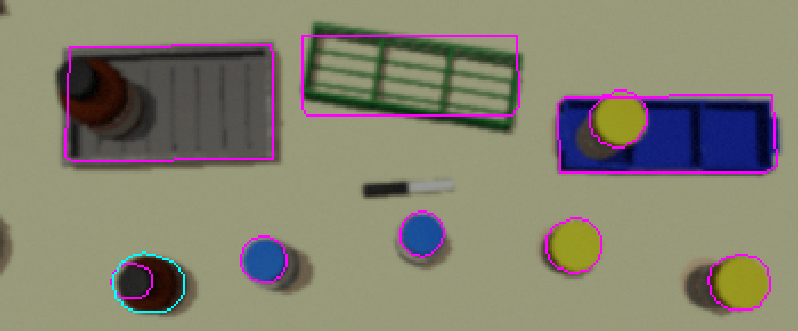

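Request:
jog_arm:
  moves:
    - {"angular": [0,0,-7]}
    - {"angular": [0,0,-14]}
    - {"angular": [0,0,-21]}
    - {"angular": [0,0,-28]}
    - {"angular": [0,0,-35]}
    - {"angular": [0,0,-42]}
    - {"angular": [0,0,-49]}
    - {"angular": [0,0,-56]}
    - {"angular": [0,0,-63]}
    - {"angular": [0,0,-68.4]}
  squeeze: 30

```text
schema error: expected keys fingers, slide, angular
```

Request:
jog_arm:
  moves:
    - {"fingers": 0,"slide": [28,-16,0],"angular": [0,0,-7]}
    - {"fingers": 0,"slide": [57,-32,0],"angular": [0,0,-14]}
    - {"fingers": 0,"slide": [85,-48,0],"angular": [0,0,-21]}
    - {"fingers": 0,"slide": [113,-64,0],"angular": [0,0,-28]}
    - {"fingers": 0,"slide": [141,-80,0],"angular": [0,0,-35]}
    - {"fingers": 0,"slide": [170,-96,0],"angular": [0,0,-42]}
    - {"fingers": 0,"slide": [198,-112,0],"angular": [0,0,-49]}
    - {"fingers": 0,"slide": [226,-127,0],"angular": [0,0,-56]}
    - {"fingers": 0,"slide": [260,-145,0],"angular": [0,0,-63]}
    - {"fingers": 0,"slide": [283,-159,0],"angular": [0,0,-68.4]}
  squeeze: 30

```text
clock: 1.98
tcp_pos: [0.4176, -0.2807, 0.2425]
orientation: [0.0, 0.705, 0.709, 0.0]
wrist_force: [0.8, 0.0, -0.3]
finger_gap: 0.0854
grip_force: 0.0
```

Request:
jog_arm:
  moves:
    - {"fingers": 0,"slide": [0,0,0],"angular": [0,0,0]}
    - {"fingers": 0,"slide": [0,0,0],"angular": [0,0,0]}

```text
clock: 2.15
tcp_pos: [0.417, -0.2815, 0.2424]
orientation: [0.0, 0.706, 0.708, -0.0]
wrist_force: [-0.8, -0.6, 0.1]
finger_gap: 0.0851
grip_force: 0.0
```

```bash
python3 - <<'E'
from h import *
s=get_state(); q=s["orientation"]; print(s["tcp_pos"],s["joint_pos"].round(3))
print(R.from_quat([*q[1:],q[0]]).as_matrix().round(4))
c=read_camera("wrist"); save(c,"pics/w1.png",1); print(np.round(c["tool_from_camera"],3).tolist())
E
```

```text
[ 0.41698955 -0.2815088   0.24243787] [-0.753  0.174 -0.136  1.261 -0.     0.815]
[[-2.6e-03  1.0e+00  0.0e+00]
 [ 1.0e+00  2.6e-03 -4.0e-04]
 [-4.0e-04  0.0e+00 -1.0e+00]]
[[-0.001, -0.962, -0.272, 0.069], [1.0, -0.0, -0.001, 0.0], [0.001, -0.272, 0.962, -0.132], [0.0, 0.0, 0.0, 1.0]]
```

View pics/w1.png

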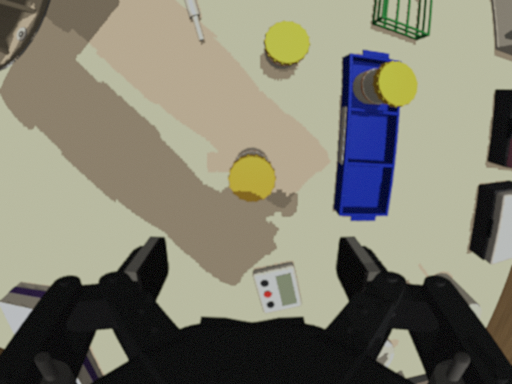

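The wrist view shows the tall jar's lid at (252,177), the short jar's at (287,43), and the blue rack from (345,55) to (390,215), with the filed jar at (396,84). I'll cross-check these with the fisheye model.

```bash
cat >> h.py <<'E'
def wz(c,s,uv,z):
    f=192/np.tan(np.radians(c["fovy"])/2); d=np.array([uv[0]-c["cx"],uv[1]-c["cy"]]); r=np.hypot(*d)
    v=np.append(d/r*np.sin(r/f),np.cos(r/f)); T=np.array(c["tool_from_camera"]); q=s["orientation"]; Q=R.from_quat([*q[1:],q[0]]).as_matrix()
    o=s["tcp_pos"]+Q@T[:3,3]; v=Q@T[:3,:3]@v; return o+v*(z-o[2])/v[2]
E
python3 - <<'E'
from h import *
s=get_state(); c=read_camera("wrist")
for n,uv,z in [("tall",(252,177),.09),("short",(287,43),.068),("filed",(396,84),.094),("rackfl NW",(345,55),.032),("NE",(397,60),.032),("SE",(389,213),.032),("SW",(338,210),.032)]: print(n,wz(c,s,uv,z).round(4))
E
```

```text
tall [ 0.4165 -0.2794  0.09  ]
short [ 0.4522 -0.1433  0.068 ]
filed [ 0.5609 -0.181   0.094 ]
rackfl NW [ 0.5251 -0.1451  0.032 ]
NE [ 0.5942 -0.1433  0.032 ]
SE [ 0.5977 -0.3404  0.032 ]
SW [ 0.5246 -0.335   0.032 ]
```

Request:
jog_arm:
  moves:
    - {"fingers": 0,"slide": [0,0,35],"angular": [0,0,0]}
    - {"fingers": 0,"slide": [0,0,70],"angular": [0,0,0]}
    - {"fingers": 0,"slide": [0,0,105],"angular": [0,0,0]}
    - {"fingers": 0,"slide": [0,0,135],"angular": [0,0,0]}
    - {"fingers": 0,"slide": [0,0,155],"angular": [0,0,0]}
    - {"fingers": 0,"slide": [0,0,170],"angular": [0,0,0]}
    - {"fingers": 0,"slide": [0,0,170],"angular": [0,0,0]}
    - {"fingers": 0,"slide": [0,0,170],"angular": [0,0,0]}

```text
clock: 2.92
tcp_pos: [0.4151, -0.2833, 0.0718]
orientation: [-0.001, 0.708, 0.706, -0.0]
wrist_force: [-0.3, -0.3, 1.0]
finger_gap: 0.0855
grip_force: 0.0
```

Request:
jog_arm:
  moves:
    - {"fingers": 1,"slide": [0,0,0],"angular": [0,0,0]}
    - {"fingers": 1,"slide": [0,0,0],"angular": [0,0,0]}
    - {"fingers": 1,"slide": [0,0,0],"angular": [0,0,0]}
    - {"fingers": 1,"slide": [0,0,0],"angular": [0,0,0]}
    - {"fingers": 1,"slide": [0,0,0],"angular": [0,0,0]}
    - {"fingers": 1,"slide": [0,0,0],"angular": [0,0,0]}
    - {"fingers": 1,"slide": [0,0,0],"angular": [0,0,0]}
    - {"fingers": 1,"slide": [0,0,0],"angular": [0,0,0]}

```text
clock: 3.58
tcp_pos: [0.4169, -0.2836, 0.0737]
orientation: [0.001, 0.707, 0.707, -0.0]
wrist_force: [-0.7, -0.2, 7.7]
finger_gap: 0.0459
grip_force: 30.3
```

Request:
jog_arm:
  moves:
    - {"fingers": 1,"slide": [0,0,-10],"angular": [0,0,0]}
    - {"fingers": 1,"slide": [0,0,-25],"angular": [0,0,0]}
    - {"fingers": 1,"slide": [0,0,-50],"angular": [0,0,0]}
    - {"fingers": 1,"slide": [0,0,-70],"angular": [0,0,0]}
    - {"fingers": 1,"slide": [0,0,-70],"angular": [0,0,0]}
    - {"fingers": 1,"slide": [0,0,-70],"angular": [0,0,0]}

```text
clock: 4.08
tcp_pos: [0.417, -0.2833, 0.1439]
orientation: [0.002, 0.707, 0.707, 0.0]
wrist_force: [-0.5, -0.4, -1.4]
finger_gap: 0.0457
grip_force: 31.1
```

```bash
python3 - <<'E'
from h import *
c=read_camera("scene"); cv2.imwrite("pics/g1.png",cv2.resize(c["color"][90:290,40:270,::-1],None,fx=2.5,fy=2.5))
E
```

```text
(no output)
```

View pics/g1.png

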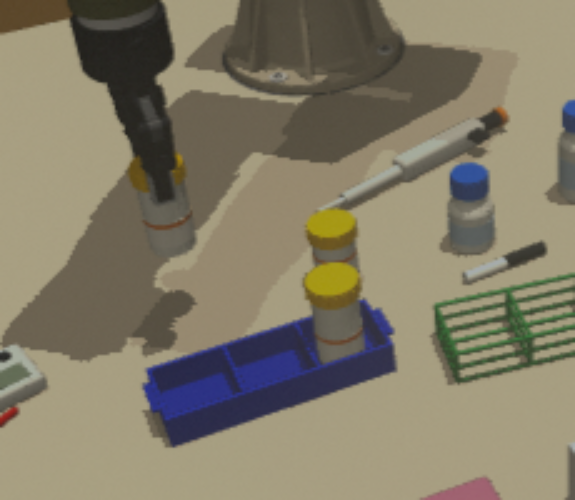

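Request:
jog_arm:
  moves:
    - {"fingers": 1,"slide": [-5,25,0],"angular": [0,0,0]}
    - {"fingers": 1,"slide": [-10,55,0],"angular": [0,0,0]}
    - {"fingers": 1,"slide": [-17,85,0],"angular": [0,0,0]}
    - {"fingers": 1,"slide": [-23,115,0],"angular": [0,0,0]}
    - {"fingers": 1,"slide": [-28,135,0],"angular": [0,0,0]}
    - {"fingers": 1,"slide": [-30,145,0],"angular": [0,0,0]}
    - {"fingers": 1,"slide": [-30,145,0],"angular": [0,0,0]}
    - {"fingers": 1,"slide": [-30,145,0],"angular": [0,0,0]}

```text
clock: 4.8
tcp_pos: [0.5605, -0.312, 0.1403]
orientation: [-0.002, 0.707, 0.707, -0.0]
wrist_force: [-1.2, 0.0, -0.4]
finger_gap: 0.0457
grip_force: 31.2
```

```bash
python3 - <<'E'
from h import *
s=get_state();print(s["tcp_pos"])
c=read_camera("scene"); cv2.imwrite("pics/g2.png",cv2.resize(c["color"][130:310,60:260,::-1],None,fx=2.5,fy=2.5))
E
```

```text
[ 0.56048014 -0.31199312  0.14028694]
```

View pics/g2.png

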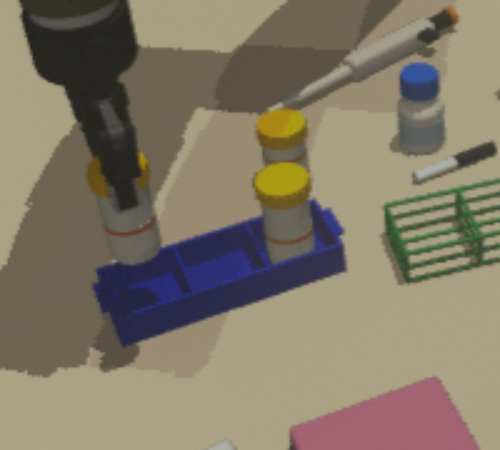

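Request:
jog_arm:
  moves:
    - {"fingers": 1,"slide": [0,0,20],"angular": [0,0,0]}
    - {"fingers": 1,"slide": [0,0,40],"angular": [0,0,0]}
    - {"fingers": 1,"slide": [0,0,52],"angular": [0,0,0]}
    - {"fingers": 1,"slide": [0,0,58],"angular": [0,0,0]}
    - {"fingers": 1,"slide": [0,0,60],"angular": [0,0,0]}
    - {"fingers": 1,"slide": [0,0,60],"angular": [0,0,0]}
    - {"fingers": 1,"slide": [0,0,60],"angular": [0,0,0]}

```text
clock: 5.43
tcp_pos: [0.5613, -0.3131, 0.0832]
orientation: [0.001, 0.707, 0.707, 0.0]
wrist_force: [0.5, 0.1, -0.8]
finger_gap: 0.0457
grip_force: 31.2
```

Request:
jog_arm:
  moves:
    - {"fingers": 1,"slide": [0,0,1],"angular": [0,0,0]}
    - {"fingers": 1,"slide": [0,0,2],"angular": [0,0,0]}
    - {"fingers": 1,"slide": [0,0,2],"angular": [0,0,0]}

```text
clock: 5.68
tcp_pos: [0.5615, -0.313, 0.0808]
orientation: [0.001, 0.707, 0.707, 0.0]
wrist_force: [-0.6, 0.7, -1.2]
finger_gap: 0.0459
grip_force: 31.2
```

Request:
jog_arm:
  moves:
    - {"fingers": 1,"slide": [0,0,1],"angular": [0,0,0]}
    - {"fingers": 1,"slide": [0,0,2],"angular": [0,0,0]}
    - {"fingers": 1,"slide": [0,0,2],"angular": [0,0,0]}

```text
clock: 5.93
tcp_pos: [0.5611, -0.3127, 0.0781]
orientation: [-0.0, 0.707, 0.707, -0.0]
wrist_force: [-0.2, -0.5, 0.2]
finger_gap: 0.0459
grip_force: 31.2
```

Request:
jog_arm:
  moves:
    - {"fingers": 1,"slide": [0,0,1],"angular": [0,0,0]}
    - {"fingers": 1,"slide": [0,0,1],"angular": [0,0,0]}
    - {"fingers": 1,"slide": [0,0,1],"angular": [0,0,0]}

```text
clock: 6.18
tcp_pos: [0.5612, -0.3129, 0.0778]
orientation: [0.0, 0.707, 0.707, -0.0]
wrist_force: [-1.4, -0.2, 3.1]
finger_gap: 0.0456
grip_force: 31.5
```

Request:
jog_arm:
  moves:
    - {"fingers": 0.3,"slide": [0,0,0],"angular": [0,0,0]}
    - {"fingers": 0.2,"slide": [0,0,0],"angular": [0,0,0]}
    - {"fingers": 0.1,"slide": [0,0,0],"angular": [0,0,0]}
    - {"fingers": 0,"slide": [0,0,0],"angular": [0,0,0]}
    - {"fingers": 0,"slide": [0,0,-15],"angular": [0,0,0]}
    - {"fingers": 0,"slide": [0,0,-45],"angular": [0,0,0]}
    - {"fingers": 0,"slide": [0,0,-75],"angular": [0,0,0]}
    - {"fingers": 0,"slide": [0,0,-90],"angular": [0,0,0]}

```text
clock: 6.85
tcp_pos: [0.5623, -0.3135, 0.1709]
orientation: [0.002, 0.707, 0.707, 0.0]
wrist_force: [0.7, -1.0, 0.2]
finger_gap: 0.0855
grip_force: 0.0
```

Request:
jog_arm:
  moves:
    - {"fingers": 0,"slide": [30,-20,0],"angular": [0,0,0]}
    - {"fingers": 0,"slide": [65,-40,0],"angular": [0,0,0]}
    - {"fingers": 0,"slide": [95,-65,0],"angular": [0,0,0]}
    - {"fingers": 0,"slide": [125,-90,0],"angular": [0,0,0]}
    - {"fingers": 0,"slide": [155,-105,0],"angular": [0,0,0]}
    - {"fingers": 0,"slide": [170,-110,0],"angular": [0,0,0]}
    - {"fingers": 0,"slide": [170,-110,0],"angular": [0,0,0]}
    - {"fingers": 0,"slide": [170,-110,0],"angular": [0,0,0]}

```text
clock: 7.52
tcp_pos: [0.452, -0.1427, 0.1679]
orientation: [0.001, 0.707, 0.708, 0.0]
wrist_force: [0.9, -0.0, 0.5]
finger_gap: 0.0852
grip_force: 0.0
```

```bash
python3 - <<'E'
from h import *
s=get_state();print(s["tcp_pos"])
c=read_camera("wrist"); save(c,"pics/w2.png")
for n,z in(("jar_short",.0),("jar_tall",.004),("bottle_small",0),("bottle_large",0),("wire_rack",0)): print(n,[(wz(c,s,d["point"],z).round(4),round(d["p"],2)) for d in tip_of(n,c)[:2]])
c=read_camera("top"); 
for n,z in(("jar_short",.0),("jar_tall",.004)): print(n,[(onz(c,d["point"],z).round(4),round(d["p"],2)) for d in tip_of(n,c)[:3]])
E
```

```text
[ 0.45199008 -0.14266818  0.16785918]
jar_short [(array([ 0.454 , -0.1381,  0.    ]), 0.98)]
jar_tall [(array([ 0.5556, -0.3079,  0.004 ]), 0.9)]
bottle_small [(array([0.4603, 0.0019, 0.    ]), 0.7)]
bottle_large []
wire_rack [(array([0.627 , 0.0087, 0.    ]), 0.69)]
jar_short [(array([ 0.4548, -0.1376,  0.    ]), 0.74)]
jar_tall []
```

View pics/w2.png

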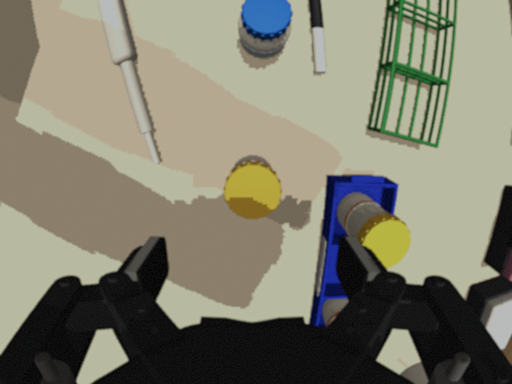

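Request:
jog_arm:
  moves:
    - {"fingers": 0,"slide": [2,0,35],"angular": [0,0,0]}
    - {"fingers": 0,"slide": [2,0,70],"angular": [0,0,0]}
    - {"fingers": 0,"slide": [2,0,95],"angular": [0,0,0]}
    - {"fingers": 0,"slide": [2,0,114],"angular": [0,0,0]}
    - {"fingers": 0,"slide": [2,0,114],"angular": [0,0,0]}
    - {"fingers": 0,"slide": [2,0,114],"angular": [0,0,0]}

```text
clock: 8.47
tcp_pos: [0.4504, -0.1405, 0.0526]
orientation: [-0.001, 0.707, 0.707, -0.0]
wrist_force: [0.6, 0.6, 0.8]
finger_gap: 0.0853
grip_force: 0.0
```

Request:
jog_arm:
  moves:
    - {"fingers": 1,"slide": [0,0,0],"angular": [0,0,0]}
    - {"fingers": 1,"slide": [0,0,0],"angular": [0,0,0]}
    - {"fingers": 1,"slide": [0,0,0],"angular": [0,0,0]}
    - {"fingers": 1,"slide": [0,0,0],"angular": [0,0,0]}
    - {"fingers": 1,"slide": [0,0,0],"angular": [0,0,0]}
    - {"fingers": 1,"slide": [0,0,0],"angular": [0,0,0]}
    - {"fingers": 1,"slide": [0,0,0],"angular": [0,0,0]}
    - {"fingers": 1,"slide": [0,0,0],"angular": [0,0,0]}

```text
clock: 9.13
tcp_pos: [0.4524, -0.1413, 0.0548]
orientation: [0.002, 0.707, 0.707, 0.0]
wrist_force: [-0.5, 0.3, 5.4]
finger_gap: 0.0458
grip_force: 30.0
```

Request:
jog_arm:
  moves:
    - {"fingers": 1,"slide": [0,0,-10],"angular": [0,0,0]}
    - {"fingers": 1,"slide": [0,0,-30],"angular": [0,0,0]}
    - {"fingers": 1,"slide": [0,0,-55],"angular": [0,0,0]}
    - {"fingers": 1,"slide": [0,0,-70],"angular": [0,0,0]}
    - {"fingers": 1,"slide": [0,0,-70],"angular": [0,0,0]}
    - {"fingers": 1,"slide": [0,0,-70],"angular": [0,0,0]}

```text
clock: 9.63
tcp_pos: [0.4521, -0.1411, 0.1242]
orientation: [0.001, 0.707, 0.707, 0.0]
wrist_force: [0.3, 0.1, -1.3]
finger_gap: 0.0458
grip_force: 31.1
```

Request:
jog_arm:
  moves:
    - {"fingers": 1,"slide": [-30,0,0],"angular": [0,0,0]}
    - {"fingers": 1,"slide": [-65,0,0],"angular": [0,0,0]}
    - {"fingers": 1,"slide": [-95,0,0],"angular": [0,0,0]}
    - {"fingers": 1,"slide": [-105,15,0],"angular": [0,0,0]}
    - {"fingers": 1,"slide": [-105,45,0],"angular": [0,0,0]}
    - {"fingers": 1,"slide": [-105,75,0],"angular": [0,0,0]}
    - {"fingers": 1,"slide": [-105,100,0],"angular": [0,0,0]}
    - {"fingers": 1,"slide": [-105,110,0],"angular": [0,0,0]}
    - {"fingers": 1,"slide": [-105,110,0],"angular": [0,0,0]}
    - {"fingers": 1,"slide": [-105,110,0],"angular": [0,0,0]}

```text
clock: 10.47
tcp_pos: [0.5604, -0.2451, 0.1213]
orientation: [-0.002, 0.707, 0.707, -0.001]
wrist_force: [-0.7, 0.6, -1.0]
finger_gap: 0.0457
grip_force: 31.2
```

```bash
python3 - <<'E'
from h import *
s=get_state();print(s["tcp_pos"])
c=read_camera("scene"); cv2.imwrite("pics/g3.png",cv2.resize(c["color"][130:310,60:260,::-1],None,fx=2.5,fy=2.5))
E
```

```text
[ 0.56040885 -0.24508378  0.12128534]
```

View pics/g3.png

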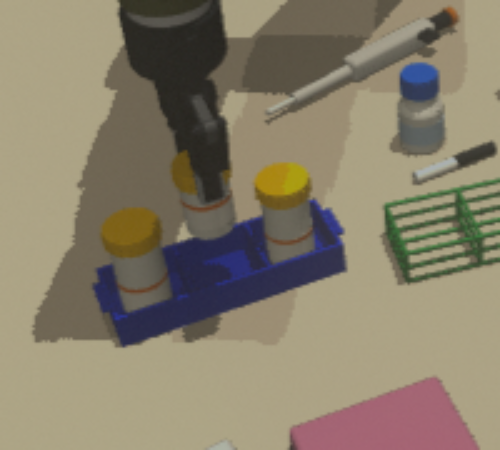

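Request:
jog_arm:
  moves:
    - {"fingers": 1,"slide": [0,0,20],"angular": [0,0,0]}
    - {"fingers": 1,"slide": [0,0,42],"angular": [0,0,0]}
    - {"fingers": 1,"slide": [0,0,56],"angular": [0,0,0]}
    - {"fingers": 1,"slide": [0,0,61],"angular": [0,0,0]}
    - {"fingers": 1,"slide": [0,0,62],"angular": [0,0,0]}
    - {"fingers": 1,"slide": [0,0,63],"angular": [0,0,0]}
    - {"fingers": 1,"slide": [0,0,63],"angular": [0,0,0]}
    - {"fingers": 1,"slide": [0,0,63],"angular": [0,0,0]}

```text
clock: 11.18
tcp_pos: [0.5618, -0.2462, 0.0615]
orientation: [0.001, 0.707, 0.707, 0.0]
wrist_force: [-0.6, 0.5, -1.5]
finger_gap: 0.0455
grip_force: 31.2
```

Request:
jog_arm:
  moves:
    - {"fingers": 1,"slide": [0,0,1],"angular": [0,0,0]}
    - {"fingers": 1,"slide": [0,0,1.5],"angular": [0,0,0]}
    - {"fingers": 1,"slide": [0,0,1.5],"angular": [0,0,0]}

```text
clock: 11.43
tcp_pos: [0.5614, -0.2459, 0.0591]
orientation: [0.0, 0.707, 0.707, 0.0]
wrist_force: [-0.5, -0.4, -1.4]
finger_gap: 0.0453
grip_force: 31.2
```

Request:
jog_arm:
  moves:
    - {"fingers": 1,"slide": [0,0,0.5],"angular": [0,0,0]}
    - {"fingers": 1,"slide": [0,0,1],"angular": [0,0,0]}
    - {"fingers": 1,"slide": [0,0,1],"angular": [0,0,0]}

```text
clock: 11.68
tcp_pos: [0.5614, -0.2458, 0.0588]
orientation: [0.0, 0.707, 0.707, 0.0]
wrist_force: [-1.3, 1.4, 5.2]
finger_gap: 0.0458
grip_force: 31.8
```

Request:
jog_arm:
  moves:
    - {"fingers": 0.3,"slide": [0,0,0],"angular": [0,0,0]}
    - {"fingers": 0.2,"slide": [0,0,0],"angular": [0,0,0]}
    - {"fingers": 0.1,"slide": [0,0,0],"angular": [0,0,0]}
    - {"fingers": 0,"slide": [0,0,0],"angular": [0,0,0]}
    - {"fingers": 0,"slide": [0,0,-15],"angular": [0,0,0]}
    - {"fingers": 0,"slide": [0,0,-45],"angular": [0,0,0]}
    - {"fingers": 0,"slide": [0,0,-75],"angular": [0,0,0]}
    - {"fingers": 0,"slide": [0,0,-105],"angular": [0,0,0]}

```text
clock: 12.35
tcp_pos: [0.5608, -0.2455, 0.1634]
orientation: [-0.001, 0.707, 0.707, -0.0]
wrist_force: [1.1, 0.3, 0.0]
finger_gap: 0.0851
grip_force: 0.0
```

Request:
jog_arm:
  moves:
    - {"fingers": 0,"slide": [30,-20,0],"angular": [0,0,0]}
    - {"fingers": 0,"slide": [65,-35,0],"angular": [0,0,0]}
    - {"fingers": 0,"slide": [100,-50,0],"angular": [0,0,0]}
    - {"fingers": 0,"slide": [135,-65,0],"angular": [0,0,0]}
    - {"fingers": 0,"slide": [170,-75,0],"angular": [0,0,0]}
    - {"fingers": 0,"slide": [205,-90,0],"angular": [0,0,0]}
    - {"fingers": 0,"slide": [235,-100,0],"angular": [0,0,0]}
    - {"fingers": 0,"slide": [247,-100,0],"angular": [0,0,0]}
    - {"fingers": 0,"slide": [247,-100,0],"angular": [0,0,0]}
    - {"fingers": 0,"slide": [247,-100,0],"angular": [0,0,0]}

```text
clock: 13.18
tcp_pos: [0.4614, 0.0017, 0.163]
orientation: [0.0, 0.707, 0.708, 0.0]
wrist_force: [-0.5, -0.3, 0.4]
finger_gap: 0.0854
grip_force: 0.0
```

```bash
python3 - <<'E'
from h import *
s=get_state();print(s["tcp_pos"])
c=read_camera("wrist"); save(c,"pics/w3.png")
for n in("bottle_small","bottle_large","wire_rack"): print(n,[(wz(c,s,d["point"],0).round(4),round(d["p"],2)) for d in tip_of(n,c)[:2]])
E
```

```text
[0.46140035 0.00172972 0.16297158]
bottle_small [(array([0.4612, 0.0054, 0.    ]), 0.67)]
bottle_large [(array([0.438 , 0.1416, 0.    ]), 0.87)]
wire_rack [(array([0.626 , 0.0057, 0.    ]), 0.82)]
```

View pics/w3.png

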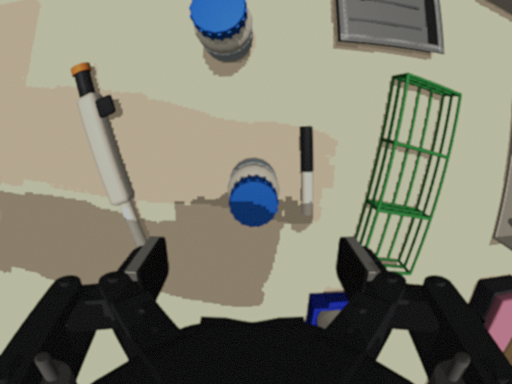

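```bash
python3 - <<'E'
from h import *
s=get_state(); c=read_camera("wrist")
print(wz(c,s,(253,202),.084).round(4))
P=[wz(c,s,uv,.036)[:2].round(4) for uv in((397,76),(461,94),(410,272),(382,144),(448,155),(372,204),(428,216))]; print(*P)
E
```

```text
[0.4626 0.0014 0.084 ]
[0.5963 0.1067] [0.6759 0.099 ] [ 0.64   -0.0992] [0.5829 0.0415] [0.6633 0.0343] [ 0.5782 -0.0171] [ 0.6481 -0.0316]
```

Request:
jog_arm:
  moves:
    - {"fingers": 0,"slide": [1,0,35],"angular": [0,0,0]}
    - {"fingers": 0,"slide": [1,0,65],"angular": [0,0,0]}
    - {"fingers": 0,"slide": [1,0,85],"angular": [0,0,0]}
    - {"fingers": 0,"slide": [1,0,97],"angular": [0,0,0]}
    - {"fingers": 0,"slide": [1,0,97],"angular": [0,0,0]}
    - {"fingers": 0,"slide": [1,0,97],"angular": [0,0,0]}

```text
clock: 13.93
tcp_pos: [0.4609, 0.0017, 0.0653]
orientation: [-0.001, 0.708, 0.707, -0.001]
wrist_force: [-0.1, -0.7, 0.5]
finger_gap: 0.0857
grip_force: 0.0
```

Request:
jog_arm:
  moves:
    - {"fingers": 1,"slide": [0,0,0],"angular": [0,0,0]}
    - {"fingers": 1,"slide": [0,0,0],"angular": [0,0,0]}
    - {"fingers": 1,"slide": [0,0,0],"angular": [0,0,0]}
    - {"fingers": 1,"slide": [0,0,0],"angular": [0,0,0]}
    - {"fingers": 1,"slide": [0,0,0],"angular": [0,0,0]}
    - {"fingers": 1,"slide": [0,0,0],"angular": [0,0,0]}
    - {"fingers": 1,"slide": [0,0,0],"angular": [0,0,0]}
    - {"fingers": 1,"slide": [0,0,0],"angular": [0,0,0]}
    - {"fingers": 1,"slide": [0,0,0],"angular": [0,0,0]}

```text
clock: 14.68
tcp_pos: [0.4621, 0.0021, 0.0667]
orientation: [0.001, 0.707, 0.707, 0.0]
wrist_force: [0.2, -0.6, 5.4]
finger_gap: 0.0358
grip_force: 29.7
```

Request:
jog_arm:
  moves:
    - {"fingers": 1,"slide": [0,0,-10],"angular": [0,0,0]}
    - {"fingers": 1,"slide": [0,0,-30],"angular": [0,0,0]}
    - {"fingers": 1,"slide": [0,0,-55],"angular": [0,0,0]}
    - {"fingers": 1,"slide": [0,0,-70],"angular": [0,0,0]}
    - {"fingers": 1,"slide": [0,0,-70],"angular": [0,0,0]}
    - {"fingers": 1,"slide": [0,0,-70],"angular": [0,0,0]}

```text
clock: 15.18
tcp_pos: [0.4618, 0.0022, 0.1362]
orientation: [0.001, 0.707, 0.707, 0.0]
wrist_force: [-1.0, -0.1, -0.4]
finger_gap: 0.0361
grip_force: 30.3
```

Request:
jog_arm:
  moves:
    - {"fingers": 1,"slide": [0,20,0],"angular": [0,0,0]}
    - {"fingers": 1,"slide": [1,50,0],"angular": [0,0,0]}
    - {"fingers": 1,"slide": [2,85,0],"angular": [0,0,0]}
    - {"fingers": 1,"slide": [3,120,0],"angular": [0,0,0]}
    - {"fingers": 1,"slide": [4,145,0],"angular": [0,0,0]}
    - {"fingers": 1,"slide": [4,160,0],"angular": [0,0,0]}
    - {"fingers": 1,"slide": [4,160,0],"angular": [0,0,0]}
    - {"fingers": 1,"slide": [4,160,0],"angular": [0,0,0]}

```text
clock: 15.85
tcp_pos: [0.6203, 0.0064, 0.1333]
orientation: [-0.002, 0.707, 0.707, -0.001]
wrist_force: [-0.5, 1.0, -0.5]
finger_gap: 0.0357
grip_force: 30.4
```

Request:
jog_arm:
  moves:
    - {"fingers": 1,"slide": [0,0,10],"angular": [0,0,0]}
    - {"fingers": 1,"slide": [0,0,25],"angular": [0,0,0]}
    - {"fingers": 1,"slide": [0,0,25],"angular": [0,0,0]}
    - {"fingers": 1,"slide": [0,0,25],"angular": [0,0,0]}

```text
clock: 16.18
tcp_pos: [0.6189, 0.0064, 0.1093]
orientation: [-0.001, 0.707, 0.707, -0.001]
wrist_force: [-0.1, -0.1, -0.3]
finger_gap: 0.0361
grip_force: 30.4
```

```bash
python3 - <<'E'
from h import *
s=get_state();print(s["tcp_pos"])
c=read_camera("scene"); cv2.imwrite("pics/g4.png",cv2.resize(c["color"][110:260,180:340,::-1],None,fx=4,fy=4))
E
```

```text
[0.61889924 0.00639408 0.10934511]
```

View pics/g4.png

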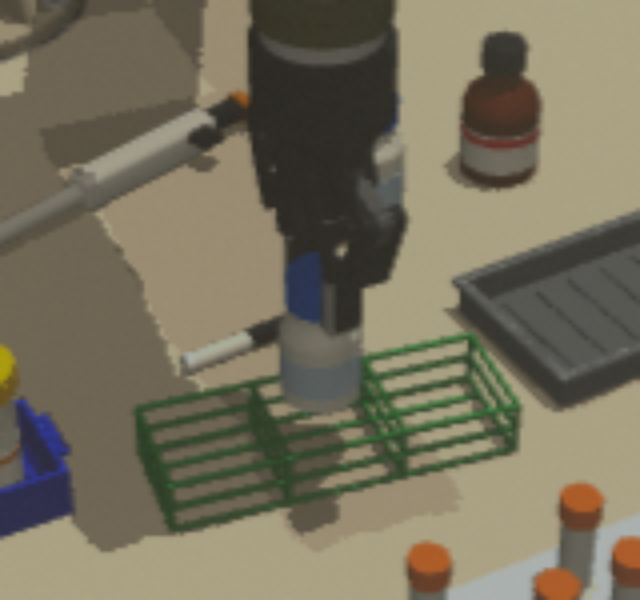

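```bash
python3 - <<'E'
from h import *
c=read_camera("scene")
for u in((137,410),(472,338),(518,405)): print(onz(c,(180+u[0]/4,110+u[1]/4),.036).round(4))
print("bottle bottom", onz(c,(180+320/4,110+392/4),.0426).round(4))
E
```

```text
[ 0.5788 -0.0895  0.036 ]
[0.6146 0.1109 0.036 ]
[0.6788 0.1009 0.036 ]
bottle bottom [0.6218 0.0048 0.0426]
```

Request:
jog_arm:
  moves:
    - {"fingers": 1,"slide": [0,4,0],"angular": [0,0,0]}
    - {"fingers": 1,"slide": [0,4,10],"angular": [0,0,0]}
    - {"fingers": 1,"slide": [0,4,22],"angular": [0,0,0]}
    - {"fingers": 1,"slide": [0,4,32],"angular": [0,0,0]}
    - {"fingers": 1,"slide": [0,4,36],"angular": [0,0,0]}
    - {"fingers": 1,"slide": [0,4,37],"angular": [0,0,0]}
    - {"fingers": 1,"slide": [0,4,37],"angular": [0,0,0]}
    - {"fingers": 1,"slide": [0,4,37],"angular": [0,0,0]}

```text
clock: 16.95
tcp_pos: [0.6256, 0.0062, 0.0741]
orientation: [0.0, 0.707, 0.707, 0.0]
wrist_force: [-0.1, 0.3, -1.0]
finger_gap: 0.0358
grip_force: 30.4
```

Request:
jog_arm:
  moves:
    - {"fingers": 1,"slide": [0,0,0.5],"angular": [0,0,0]}
    - {"fingers": 1,"slide": [0,0,1],"angular": [0,0,0]}
    - {"fingers": 1,"slide": [0,0,1],"angular": [0,0,0]}

```text
clock: 17.2
tcp_pos: [0.6255, 0.0062, 0.0732]
orientation: [0.0, 0.707, 0.707, 0.0]
wrist_force: [-0.6, -0.1, -2.3]
finger_gap: 0.036
grip_force: 30.4
```

Request:
jog_arm:
  moves:
    - {"fingers": 1,"slide": [0,0,1],"angular": [0,0,0]}
    - {"fingers": 1,"slide": [0,0,2],"angular": [0,0,0]}
    - {"fingers": 1,"slide": [0,0,2],"angular": [0,0,0]}

```text
clock: 17.45
tcp_pos: [0.6254, 0.0062, 0.0709]
orientation: [0.0, 0.707, 0.707, 0.0]
wrist_force: [0.0, 0.8, -0.6]
finger_gap: 0.0358
grip_force: 30.5
```

Request:
jog_arm:
  moves:
    - {"fingers": 1,"slide": [0,0,0.5],"angular": [0,0,0]}
    - {"fingers": 1,"slide": [0,0,1],"angular": [0,0,0]}
    - {"fingers": 1,"slide": [0,0,1],"angular": [0,0,0]}

```text
clock: 17.7
tcp_pos: [0.6255, 0.0062, 0.0707]
orientation: [0.0, 0.707, 0.707, 0.0]
wrist_force: [-1.8, 0.5, 5.5]
finger_gap: 0.0358
grip_force: 30.9
```

Request:
jog_arm:
  moves:
    - {"fingers": 0.3,"slide": [0,0,0],"angular": [0,0,0]}
    - {"fingers": 0.2,"slide": [0,0,0],"angular": [0,0,0]}
    - {"fingers": 0.1,"slide": [0,0,0],"angular": [0,0,0]}
    - {"fingers": 0,"slide": [0,0,0],"angular": [0,0,0]}
    - {"fingers": 0,"slide": [0,0,-15],"angular": [0,0,0]}
    - {"fingers": 0,"slide": [0,0,-45],"angular": [0,0,0]}
    - {"fingers": 0,"slide": [0,0,-75],"angular": [0,0,0]}
    - {"fingers": 0,"slide": [0,0,-105],"angular": [0,0,0]}

```text
clock: 18.37
tcp_pos: [0.6247, 0.0063, 0.1753]
orientation: [-0.001, 0.707, 0.707, -0.0]
wrist_force: [0.8, -0.5, -0.8]
finger_gap: 0.0854
grip_force: 0.0
```

Request:
jog_arm:
  moves:
    - {"fingers": 0,"slide": [20,-25,0],"angular": [0,0,0]}
    - {"fingers": 0,"slide": [40,-55,0],"angular": [0,0,0]}
    - {"fingers": 0,"slide": [60,-85,0],"angular": [0,0,0]}
    - {"fingers": 0,"slide": [80,-115,0],"angular": [0,0,0]}
    - {"fingers": 0,"slide": [100,-145,0],"angular": [0,0,0]}
    - {"fingers": 0,"slide": [120,-170,0],"angular": [0,0,0]}
    - {"fingers": 0,"slide": [133,-187,0],"angular": [0,0,0]}
    - {"fingers": 0,"slide": [133,-187,0],"angular": [0,0,0]}
    - {"fingers": 0,"slide": [133,-187,0],"angular": [0,0,0]}

```text
clock: 19.12
tcp_pos: [0.4377, 0.1399, 0.175]
orientation: [0.0, 0.706, 0.708, 0.0]
wrist_force: [1.1, -0.6, -0.8]
finger_gap: 0.0854
grip_force: 0.0
```

```bash
python3 - <<'E'
from h import *
s=get_state();print(s["tcp_pos"])
c=read_camera("wrist"); save(c,"pics/w4.png")
for n in("bottle_small","bottle_large","wire_rack","amber_bottle","spill_tray","filed_amber"): print(n,[(wz(c,s,d["point"],0).round(4),round(d["p"],2)) for d in tip_of(n,c)[:2]])
E
```

```text
[0.43766537 0.13985483 0.17504194]
bottle_small [(array([0.6244, 0.0076, 0.    ]), 0.82)]
bottle_large [(array([0.4399, 0.1398, 0.    ]), 0.84)]
wire_rack [(array([0.6277, 0.0068, 0.    ]), 0.91), (array([0.4225, 0.2519, 0.    ]), 0.6)]
amber_bottle [(array([0.4178, 0.254 , 0.    ]), 0.75)]
spill_tray [(array([0.6013, 0.2466, 0.    ]), 0.89)]
filed_amber [(array([0.6012, 0.3062, 0.    ]), 0.88)]
```

View pics/w4.png

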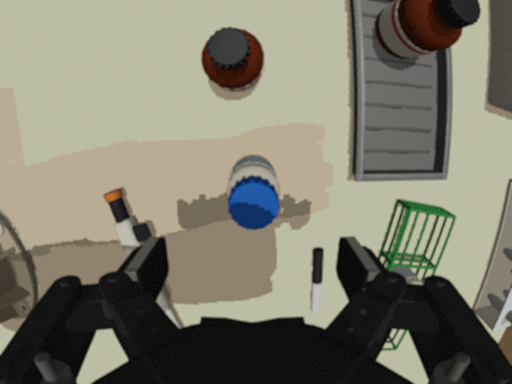

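Request:
jog_arm:
  moves:
    - {"fingers": 0,"slide": [0,1,35],"angular": [0,0,0]}
    - {"fingers": 0,"slide": [0,1,60],"angular": [0,0,0]}
    - {"fingers": 0,"slide": [0,1,80],"angular": [0,0,0]}
    - {"fingers": 0,"slide": [0,1,89],"angular": [0,0,0]}
    - {"fingers": 0,"slide": [0,1,89],"angular": [0,0,0]}
    - {"fingers": 0,"slide": [0,1,89],"angular": [0,0,0]}

```text
clock: 19.97
tcp_pos: [0.4395, 0.1391, 0.0859]
orientation: [-0.0, 0.707, 0.707, -0.0]
wrist_force: [0.8, 0.1, 0.2]
finger_gap: 0.0856
grip_force: 0.0
```

Request:
jog_arm:
  moves:
    - {"fingers": 1,"slide": [0,0,0],"angular": [0,0,0]}
    - {"fingers": 1,"slide": [0,0,0],"angular": [0,0,0]}
    - {"fingers": 1,"slide": [0,0,0],"angular": [0,0,0]}
    - {"fingers": 1,"slide": [0,0,0],"angular": [0,0,0]}
    - {"fingers": 1,"slide": [0,0,0],"angular": [0,0,0]}
    - {"fingers": 1,"slide": [0,0,0],"angular": [0,0,0]}
    - {"fingers": 1,"slide": [0,0,0],"angular": [0,0,0]}
    - {"fingers": 1,"slide": [0,0,0],"angular": [0,0,0]}
    - {"fingers": 1,"slide": [0,0,0],"angular": [0,0,0]}

```text
clock: 20.72
tcp_pos: [0.4398, 0.1394, 0.0867]
orientation: [0.0, 0.707, 0.707, 0.001]
wrist_force: [-1.4, 0.7, 6.6]
finger_gap: 0.0356
grip_force: 29.5
```

Request:
jog_arm:
  moves:
    - {"fingers": 1,"slide": [0,0,-10],"angular": [0,0,0]}
    - {"fingers": 1,"slide": [0,0,-30],"angular": [0,0,0]}
    - {"fingers": 1,"slide": [0,0,-55],"angular": [0,0,0]}
    - {"fingers": 1,"slide": [0,0,-70],"angular": [0,0,0]}
    - {"fingers": 1,"slide": [0,0,-70],"angular": [0,0,0]}
    - {"fingers": 1,"slide": [0,0,-70],"angular": [0,0,0]}

```text
clock: 21.22
tcp_pos: [0.4398, 0.1393, 0.156]
orientation: [0.001, 0.707, 0.707, 0.001]
wrist_force: [-0.5, 0.1, -2.2]
finger_gap: 0.036
grip_force: 30.6
```

Request:
jog_arm:
  moves:
    - {"fingers": 1,"slide": [-5,20,0],"angular": [0,0,0]}
    - {"fingers": 1,"slide": [-15,50,0],"angular": [0,0,0]}
    - {"fingers": 1,"slide": [-27,85,0],"angular": [0,0,0]}
    - {"fingers": 1,"slide": [-38,120,0],"angular": [0,0,0]}
    - {"fingers": 1,"slide": [-50,155,0],"angular": [0,0,0]}
    - {"fingers": 1,"slide": [-60,185,0],"angular": [0,0,0]}
    - {"fingers": 1,"slide": [-65,196,0],"angular": [0,0,0]}
    - {"fingers": 1,"slide": [-65,196,10],"angular": [0,0,0]}
    - {"fingers": 1,"slide": [-65,196,25],"angular": [0,0,0]}
    - {"fingers": 1,"slide": [-65,196,25],"angular": [0,0,0]}

```text
clock: 22.05
tcp_pos: [0.6316, 0.0743, 0.1252]
orientation: [-0.003, 0.707, 0.707, -0.003]
wrist_force: [-0.5, 0.2, -2.5]
finger_gap: 0.0357
grip_force: 30.7
```

Request:
jog_arm:
  moves:
    - {"fingers": 1,"slide": [0,0,0],"angular": [0,0,0]}
    - {"fingers": 1,"slide": [0,0,0],"angular": [0,0,0]}

```text
clock: 22.22
tcp_pos: [0.634, 0.0746, 0.1301]
orientation: [-0.001, 0.707, 0.707, -0.001]
wrist_force: [0.1, -0.2, -1.7]
finger_gap: 0.0357
grip_force: 30.7
```

```bash
python3 - <<'E'
from h import *
s=get_state();print(s["tcp_pos"])
c=read_camera("scene"); cv2.imwrite("pics/g5.png",cv2.resize(c["color"][110:260,180:340,::-1],None,fx=4,fy=4))
E
```

```text
[0.63402579 0.07461828 0.13009668]
```

View pics/g5.png

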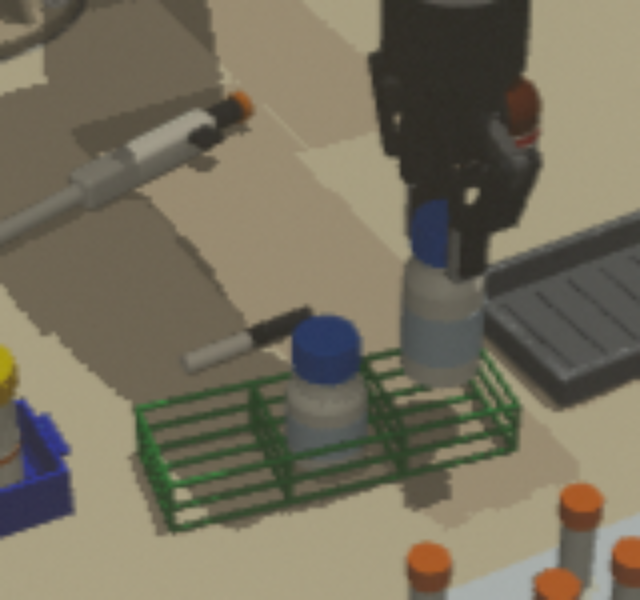

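Request:
jog_arm:
  moves:
    - {"fingers": 1,"slide": [0,0,10],"angular": [0,0,0]}
    - {"fingers": 1,"slide": [0,0,22],"angular": [0,0,0]}
    - {"fingers": 1,"slide": [0,0,32],"angular": [0,0,0]}
    - {"fingers": 1,"slide": [0,0,36],"angular": [0,0,0]}
    - {"fingers": 1,"slide": [0,0,37],"angular": [0,0,0]}
    - {"fingers": 1,"slide": [0,0,37],"angular": [0,0,0]}
    - {"fingers": 1,"slide": [0,0,37],"angular": [0,0,0]}

```text
clock: 22.85
tcp_pos: [0.6356, 0.0742, 0.0942]
orientation: [0.0, 0.707, 0.707, 0.0]
wrist_force: [0.2, -0.2, -1.6]
finger_gap: 0.0356
grip_force: 30.8
```

Request:
jog_arm:
  moves:
    - {"fingers": 1,"slide": [0,0,1],"angular": [0,0,0]}
    - {"fingers": 1,"slide": [0,0,2],"angular": [0,0,0]}
    - {"fingers": 1,"slide": [0,0,2],"angular": [0,0,0]}

```text
clock: 23.1
tcp_pos: [0.6355, 0.0742, 0.092]
orientation: [0.0, 0.707, 0.707, 0.0]
wrist_force: [-0.8, -0.5, -1.2]
finger_gap: 0.0359
grip_force: 30.8
```

Request:
jog_arm:
  moves:
    - {"fingers": 1,"slide": [0,0,1],"angular": [0,0,0]}
    - {"fingers": 1,"slide": [0,0,1.5],"angular": [0,0,0]}
    - {"fingers": 1,"slide": [0,0,1.5],"angular": [0,0,0]}

```text
clock: 23.35
tcp_pos: [0.6355, 0.0742, 0.0908]
orientation: [0.0, 0.707, 0.707, 0.0]
wrist_force: [-0.4, -0.6, 2.5]
finger_gap: 0.0361
grip_force: 31.1
```

Request:
jog_arm:
  moves:
    - {"fingers": 0.3,"slide": [0,0,0],"angular": [0,0,0]}
    - {"fingers": 0.2,"slide": [0,0,0],"angular": [0,0,0]}
    - {"fingers": 0.1,"slide": [0,0,0],"angular": [0,0,0]}
    - {"fingers": 0,"slide": [0,0,0],"angular": [0,0,0]}
    - {"fingers": 0,"slide": [0,0,-15],"angular": [0,0,0]}
    - {"fingers": 0,"slide": [0,0,-45],"angular": [0,0,0]}
    - {"fingers": 0,"slide": [0,0,-75],"angular": [0,0,0]}
    - {"fingers": 0,"slide": [0,0,-95],"angular": [0,0,0]}

```text
clock: 24.02
tcp_pos: [0.636, 0.0742, 0.1879]
orientation: [0.001, 0.707, 0.707, 0.001]
wrist_force: [-0.2, -0.1, 0.9]
finger_gap: 0.0853
grip_force: 0.0
```

Request:
jog_arm:
  moves:
    - {"fingers": 0,"slide": [20,-25,0],"angular": [0,0,0]}
    - {"fingers": 0,"slide": [45,-55,0],"angular": [0,0,0]}
    - {"fingers": 0,"slide": [70,-85,0],"angular": [0,0,0]}
    - {"fingers": 0,"slide": [95,-115,0],"angular": [0,0,0]}
    - {"fingers": 0,"slide": [120,-145,0],"angular": [0,0,0]}
    - {"fingers": 0,"slide": [145,-175,0],"angular": [0,0,0]}
    - {"fingers": 0,"slide": [168,-202,0],"angular": [0,0,0]}
    - {"fingers": 0,"slide": [180,-216,0],"angular": [0,0,0]}
    - {"fingers": 0,"slide": [180,-216,0],"angular": [0,0,0]}
    - {"fingers": 0,"slide": [180,-216,0],"angular": [0,0,0]}

```text
clock: 24.85
tcp_pos: [0.4189, 0.2549, 0.1856]
orientation: [0.0, 0.706, 0.708, 0.0]
wrist_force: [0.4, -0.1, 0.5]
finger_gap: 0.0853
grip_force: 0.0
```

```bash
python3 - <<'E'
from h import *
s=get_state();print(s["tcp_pos"])
c=read_camera("wrist"); save(c,"pics/w5.png")
for n in("bottle_large","amber_bottle","spill_tray","filed_amber"): print(n,[(wz(c,s,d["point"],0).round(4),round(d["p"],2)) for d in tip_of(n,c)[:2]])
E
```

```text
[0.41887953 0.25490093 0.18557521]
bottle_large []
amber_bottle [(array([0.4224, 0.2538, 0.    ]), 0.98)]
spill_tray [(array([0.5988, 0.2484, 0.    ]), 0.85)]
filed_amber [(array([0.5973, 0.3052, 0.    ]), 0.91)]
```

View pics/w5.png

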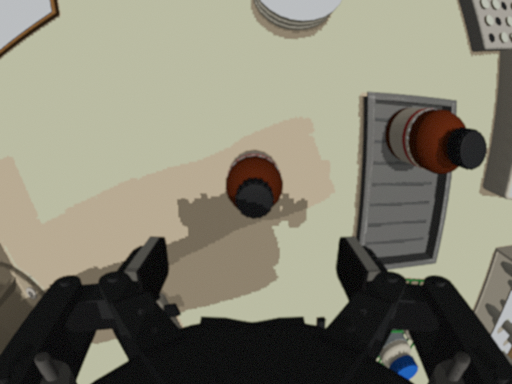

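Request:
jog_arm:
  moves:
    - {"fingers": 0,"slide": [0,1,35],"angular": [0,0,0]}
    - {"fingers": 0,"slide": [0,1,65],"angular": [0,0,0]}
    - {"fingers": 0,"slide": [0,1,90],"angular": [0,0,0]}
    - {"fingers": 0,"slide": [0,1,102],"angular": [0,0,0]}
    - {"fingers": 0,"slide": [0,1,102],"angular": [0,0,0]}
    - {"fingers": 0,"slide": [0,1,102],"angular": [0,0,0]}

```text
clock: 25.6
tcp_pos: [0.4204, 0.2535, 0.0827]
orientation: [-0.0, 0.708, 0.707, -0.001]
wrist_force: [0.9, 0.9, 0.5]
finger_gap: 0.0848
grip_force: 0.0
```

Request:
jog_arm:
  moves:
    - {"fingers": 1,"slide": [0,0,0],"angular": [0,0,0]}
    - {"fingers": 1,"slide": [0,0,0],"angular": [0,0,0]}
    - {"fingers": 1,"slide": [0,0,0],"angular": [0,0,0]}
    - {"fingers": 1,"slide": [0,0,0],"angular": [0,0,0]}
    - {"fingers": 1,"slide": [0,0,0],"angular": [0,0,0]}
    - {"fingers": 1,"slide": [0,0,0],"angular": [0,0,0]}
    - {"fingers": 1,"slide": [0,0,0],"angular": [0,0,0]}
    - {"fingers": 1,"slide": [0,0,0],"angular": [0,0,0]}
    - {"fingers": 1,"slide": [0,0,0],"angular": [0,0,0]}
    - {"fingers": 1,"slide": [0,0,0],"angular": [0,0,0]}
  squeeze: 40

```text
clock: 26.43
tcp_pos: [0.4208, 0.2545, 0.0842]
orientation: [0.0, 0.707, 0.707, 0.001]
wrist_force: [-1.2, -0.5, 5.8]
finger_gap: 0.0278
grip_force: 39.3
```

Request:
jog_arm:
  moves:
    - {"fingers": 1,"slide": [0,0,-10],"angular": [0,0,0]}
    - {"fingers": 1,"slide": [0,0,-30],"angular": [0,0,0]}
    - {"fingers": 1,"slide": [0,0,-55],"angular": [0,0,0]}
    - {"fingers": 1,"slide": [0,0,-70],"angular": [0,0,0]}
    - {"fingers": 1,"slide": [0,0,-70],"angular": [0,0,0]}
    - {"fingers": 1,"slide": [0,0,-70],"angular": [0,0,0]}

```text
clock: 26.93
tcp_pos: [0.4208, 0.2545, 0.1539]
orientation: [0.0, 0.707, 0.707, 0.001]
wrist_force: [0.2, 0.3, -1.9]
finger_gap: 0.0273
grip_force: 39.9
```

Request:
jog_arm:
  moves:
    - {"fingers": 1,"slide": [-5,15,0],"angular": [0,0,0]}
    - {"fingers": 1,"slide": [-18,45,0],"angular": [0,0,0]}
    - {"fingers": 1,"slide": [-30,78,0],"angular": [0,0,0]}
    - {"fingers": 1,"slide": [-42,110,0],"angular": [0,0,0]}
    - {"fingers": 1,"slide": [-52,142,0],"angular": [0,0,0]}
    - {"fingers": 1,"slide": [-60,168,0],"angular": [0,0,0]}
    - {"fingers": 1,"slide": [-61,177,0],"angular": [0,0,0]}
    - {"fingers": 1,"slide": [-61,177,10],"angular": [0,0,0]}
    - {"fingers": 1,"slide": [-61,177,25],"angular": [0,0,0]}
    - {"fingers": 1,"slide": [-61,177,25],"angular": [0,0,0]}

```text
clock: 27.77
tcp_pos: [0.5938, 0.1928, 0.1233]
orientation: [-0.002, 0.707, 0.707, -0.003]
wrist_force: [-0.4, -0.8, -2.3]
finger_gap: 0.0272
grip_force: 40.0
```

Request:
jog_arm:
  moves:
    - {"fingers": 1,"slide": [0,0,5],"angular": [0,0,0]}
    - {"fingers": 1,"slide": [0,0,18],"angular": [0,0,0]}
    - {"fingers": 1,"slide": [0,0,30],"angular": [0,0,0]}
    - {"fingers": 1,"slide": [0,0,36],"angular": [0,0,0]}
    - {"fingers": 1,"slide": [0,0,37],"angular": [0,0,0]}
    - {"fingers": 1,"slide": [0,0,37],"angular": [0,0,0]}
    - {"fingers": 1,"slide": [0,0,37],"angular": [0,0,0]}

```text
clock: 28.35
tcp_pos: [0.5975, 0.1935, 0.092]
orientation: [0.0, 0.707, 0.707, 0.0]
wrist_force: [0.6, -0.0, -1.1]
finger_gap: 0.0274
grip_force: 40.1
```

Request:
jog_arm:
  moves:
    - {"fingers": 1,"slide": [0,0,1],"angular": [0,0,0]}
    - {"fingers": 1,"slide": [0,0,2],"angular": [0,0,0]}
    - {"fingers": 1,"slide": [0,0,3],"angular": [0,0,0]}
    - {"fingers": 1,"slide": [0,0,3],"angular": [0,0,0]}

```text
clock: 28.68
tcp_pos: [0.5973, 0.1932, 0.0883]
orientation: [0.0, 0.707, 0.707, 0.0]
wrist_force: [0.1, -0.1, -0.9]
finger_gap: 0.0276
grip_force: 40.1
```

Request:
jog_arm:
  moves:
    - {"fingers": 1,"slide": [0,0,0.5],"angular": [0,0,0]}
    - {"fingers": 1,"slide": [0,0,1],"angular": [0,0,0]}
    - {"fingers": 1,"slide": [0,0,1],"angular": [0,0,0]}

```text
clock: 28.93
tcp_pos: [0.5975, 0.1932, 0.0883]
orientation: [0.0, 0.707, 0.707, 0.0]
wrist_force: [-2.3, 0.1, 5.3]
finger_gap: 0.0276
grip_force: 40.6
```

Contact is firm, so I'll release, back off and check.

Request:
jog_arm:
  moves:
    - {"fingers": 0.5,"slide": [0,0,0],"angular": [0,0,0]}
    - {"fingers": 0.3,"slide": [0,0,0],"angular": [0,0,0]}
    - {"fingers": 0.1,"slide": [0,0,0],"angular": [0,0,0]}
    - {"fingers": 0,"slide": [0,0,0],"angular": [0,0,0]}
    - {"fingers": 0,"slide": [0,0,0],"angular": [0,0,0]}
    - {"fingers": 0,"slide": [0,0,-15],"angular": [0,0,0]}
    - {"fingers": 0,"slide": [0,0,-45],"angular": [0,0,0]}
    - {"fingers": 0,"slide": [0,0,-75],"angular": [0,0,0]}
    - {"fingers": 0,"slide": [0,0,-105],"angular": [0,0,0]}

```text
clock: 29.68
tcp_pos: [0.5969, 0.1931, 0.1929]
orientation: [-0.0, 0.707, 0.707, -0.001]
wrist_force: [0.7, 0.7, -0.0]
finger_gap: 0.0855
grip_force: 0.0
```

Request:
jog_arm:
  moves:
    - {"fingers": 0,"slide": [0,-30,-10],"angular": [0,0,0]}
    - {"fingers": 0,"slide": [0,-65,-20],"angular": [0,0,0]}
    - {"fingers": 0,"slide": [0,-100,-30],"angular": [0,0,0]}
    - {"fingers": 0,"slide": [0,-130,-30],"angular": [0,0,0]}
    - {"fingers": 0,"slide": [0,-160,-30],"angular": [0,0,0]}
    - {"fingers": 0,"slide": [0,-170,-30],"angular": [0,0,0]}
    - {"fingers": 0,"slide": [0,-170,-30],"angular": [0,0,0]}

```text
clock: 30.27
tcp_pos: [0.4249, 0.1933, 0.2227]
orientation: [-0.0, 0.707, 0.707, -0.0]
wrist_force: [-0.4, -0.2, 0.5]
finger_gap: 0.0853
grip_force: 0.0
```

```bash
python3 - <<'E'
from h import *
c=read_camera("scene"); cv2.imwrite("pics/end.png",cv2.resize(c["color"][110:290,80:410,::-1],None,fx=2.4,fy=2.4))
E
```

```text
(no output)
```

View pics/end.png

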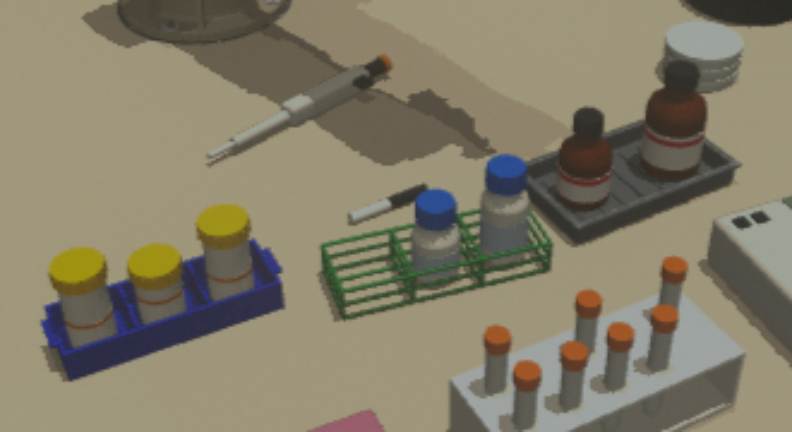

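The picture shows all five containers standing upright: the jars at (80,300) and (155,285), the blue-capped bottles at (435,235) and (503,210), and the brown bottle at (585,160). The filed jar and filed brown bottle are where they were.

```bash
python3 -c "
from workcell import *
print(hand_in())"
```

```text
the job is handed in; nothing more can be done
None
```

All five containers are put away upright (jars in the blue rack, blue-capped bottles in the green rack, brown bottle in the tray), the filed jar and bottle weren't moved, and the job was handed in at about 30 s on the clock.

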